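# Unplug the battery pack from the loose charger

### The job

The tool battery is charged: pull it out of the charger's sprung socket and lay it down gently on the clear part of the green cutting mat, underside down and fin up, and let go. The charger is light and only stands on the bench: do not drag it along, it must stay where it is to within a couple of centimetres. Leave the other things on the bench where they are.

Things in the scene. Friction and masses are not known exactly. Their poses are not given: they have to be found in the camera images.
- charger: Loose grey charger with white base, about 0.6 kg, 182 (x) x 110 (y) x 66 mm. Origin: on the bench under its middle; z up. Base plate 10 mm thick, x -92 to 90 mm. At +x a 66 mm high head, x 29 to 90 mm, with a roofed socket 23 mm deep that opens to -x. Two low rails (|y| 21 to 26 mm, x -80 to -10 mm, tops 16 mm above the bench). At -x an upright thumb plate.
- thumb_plate (a point): Middle of the outer (-x) face of the charger's upright thumb plate, 12 mm below its top. Plate: part of the charger, 8 mm thick, 50 wide, top 64 mm above the bench, outer face at charger x = -92 mm. With the pack plugged in, this face is 64 mm from the far (+x) face of the pack's fin, and the gap between plate and fin is 46 mm.
- seat (a point): Point of the charger where the pack's origin lies while fully plugged in (charger x = -5 mm, 10 mm above the bench; pack axes along the charger's). The pack comes out along the charger's -x: the detent lets go after about 9 mm; after 22 mm the plug nose has left the socket and the pack can be lifted.
- detent (a point): Point midway between two sprung steel rollers (charger x = 13 mm, 45 mm above the bench) that snap behind the pack's two ribs, in 56 mm high housings at |y| 26 to 50 mm, x 2 to 28 mm. Freeing the pack takes about 15 to 25 N along -x, more than the friction of the charger on the bench.
- pack: Black battery pack, 0.16 kg. Origin: centre of the underside of its box body, 66 (x) x 38 (y) x 26 mm; z up. Its front (x 12 to 33 mm) is raised to 46 mm and has an upright rib 4 mm proud on each side (x = 26 mm, 27 to 45 mm up). A plug nose 20 mm long, 30 wide, 16 high (20 to 36 mm up) points to +x. An upright pull fin stands on its rear (-x) end.
- pull_fin (a point): Middle of the pack's upright pull fin (pack x = -28 mm, 40 mm above the underside). The fin is 10 mm thick along x, 34 wide along y, and reaches from 26 to 54 mm above the underside; its faces are at pack x = -33 and -23 mm.
- mat: Green cutting mat fixed to the bench, 240 (x) x 200 (y) x 3 mm; origin under its centre, on the bench. The sanding stick and the thinner jar lie on its +x part; its -x part is clear.
- sanding_stick: Bystander: flat sanding stick, 150 (y) x 18 x 5 mm, on the mat near its +x edge. Origin: centre of the underside.
- thinner_jar: Bystander: jar, 38 mm diameter, 60 mm high, on the mat. Origin: centre of the underside.
- paint_pot: Bystander: paint bottle, 32 mm diameter, 70 mm high. Origin: centre of the underside.
- water_jar: Bystander: open glass jar, 76 mm diameter, 95 mm high. Origin: centre of the underside.
- brush: Bystander: brush, 160 mm long, lying at the bench's side.
- screwdriver: Bystander: screwdriver, 150 mm long, lying at the bench's side.
- side_cutters: Bystander: side cutters, 105 mm long, lying at the bench's side.

How it is judged (in metres and radians):
On the way:
1. the pack is drawn out of the socket, past the sprung rollers (distance between pack and seat above 0.021 m), for 0.2 s.
At the end, for the whole second after the job is handed in: The pack lies flat on its underside on the mat (within 0.1 rad, underside within 5 mm of the mat's top), its origin at least 20 mm inside the mat's edges (30 mm at the +x and -x edges), at rest and released; the charger stands level, at rest, within 30 mm of where it started (x of pack in the frame of mat between -0.09 and 0.09 m and y of pack in the frame of mat between -0.08 and 0.08 m and height (world z) of pack below 0.008 m and angle between pack's own z axis and vertical below 0.1 rad and linear speed of each of pack, charger below 0.02 m/s and distance of charger from where it was at the start of the episode below 0.03 m and angle between charger's own z axis and vertical below 0.05 rad); the robot touches nothing.
It fails at once if the charger is dragged more than 30 mm from where it stood (distance of charger from where it was at the start of the episode above 0.03 m).
It fails at once if the pack lands on the mat at more than 0.5 m/s (dropped or thrown down) (linear speed of pack above 0.5 m/s and height (world z) of pack below 0.03 m and horizontal distance between pack and mat below 0.14 m).
It fails at once if a bystander is moved more than 25 mm (distance of any of sanding_stick, thinner_jar, paint_pot, water_jar, brush, screwdriver, side_cutters from where it was at the start of the episode above 0.025 m).
It also fails if it takes over 51 s, if anything falls off the work surface, if the arm or the gripper's body presses on something with over 40 N, if the wrist force passes 120 N, or if a joint passes its speed limit or range.

### The arm

A 6-joint arm with a two-finger parallel gripper is mounted at the origin on the work surface. World frame = base frame: x ahead of the robot, y to its left, z up, the work surface at z = 0. Lengths are in mm, angles in degrees, forces in N, time in s.
With the tool pointing down it reaches from about 350 to 775 mm from the base axis. Payload 5.5 kg.
Tool frame: the origin (TCP) lies on the mounting face of the last link; the fingertips stand 173 mm ahead of it and the grasp point (between the pads) lies 155 mm ahead of it; z points along the fingers, y is the line along which they close (so a half turn about z gives the same grasp; the last joint's range is limited). The gripper opens to 85 mm and grips with 20 to 120 N. Pads are 22 mm wide; open, the fingers measure 114 mm over their backs; the gripper's body (76 mm by 85 mm) begins 54 mm behind the grasp point. The pads swing forward as they close: fully open they stand 13 mm farther back than shut.
Start: joints at [-82.54, 17.945, 2.641, 74.691, 0, 82.002], TCP at [153.252, -554.226, 404.723] pointing down, gripper open.
Joint ranges: [-158.12, 158.12], [-49.38, 96.58], [-58.88, 72.47], [-126.05, 133.96], [-84.25, 85.87], [-180, 180]. Speed limits (degrees/s): [147.25, 147.25, 180, 180, 180, 180].

### API

Orientations are given as a 3x3 rotation matrix whose columns are the frame's x, y, z axes.
In Python, from bench import env gives the robot as it stands.
- The arm moves only by the shell command python3 -m jog 'ROWS' [FORCE]. ROWS is JSON, a list of rows, each an object with "translation": the shift along the world's x, y, z in mm, a list of three; "turn": the turn, a rotation vector about the world's x, y, z in degrees, a list of three; "hand": the closure, from -1 (fully open) to 1 (shut). In form: [{"translation": [dx, dy, dz], "turn": [rx, ry, rz], "hand": hand}, ...]. A call has 1 to 20 rows; each row shifts and turns the commanded pose from where the row before left it; what a row does not reach is not made up. A row lasts 1/12 s, in which the tool goes at most 41.7 mm and 7.16 degrees, less where a joint would pass 70% of its speed; a pose out of reach is approached as far as the arm can. A call with a gripper value outside its range is refused whole. The fingers move at their own pace and stop on an object; FORCE is the grip in N (left out, the last holds). Time passes only in rows, so rows that do not move let the fingers close. It gives the time, the measured TCP pose, the force and the opening at its end, in the units of the state.
- env.state(): the state, without advancing time (a new reading comes with each control period).
- env.snapshot(name): name is "scene" or "side" or "wrist"; returns the picture (400x640x3 uint8, blue, green, red); there is no depth.
- env.camera_params(name): a dict with "K" (3x3 intrinsics, pixels), "extrinsics" (4x4, takes a point from world to camera coordinates). Camera axes: x right, y down, z forward; pixel columns grow to the right and rows downward; lengths in mm; the calibration is good to about 2 mm. A picture is of the moment at which its call begins: read the wrist's pose just before it. camera_params takes no time and is no camera call; for the wrist camera it gives the pose at the moment of the call.
- env.finish_job(): hands the job in, once; it reports no verdict.
The state is a dict: "t": time; "joint_positions": joint angles; "qd": joint speeds; "joint_efforts": joint torques, N m; "tcp_pos": TCP position; "ee_rot": TCP orientation; "ft_force": force on the tool from outside, world axes, zero at the start; "wrist_torque": the same for the moment, N m; "finger_gap": opening from 0.0 (shut) to 1.0 (fully open).
Only numpy, scipy, OpenCV 4.12 (cv2) and the standard library are available. Lean on these libraries where they do the work, as an engineer would, in place of code of your own. Each camera call takes 0.05 s, during which the arm holds its last target. There are 200 camera calls.

## Working session

There is one attempt and no reset: what is moved stays moved. The work goes in short steps, Python scripts to look and compute and a shell command to move; the robot and the scene stay as the last step left them, time stands still between calls to the robot, and variables do not carry over. Pictures are saved under pics/ and viewed, on a budget of 10 in all, crops included, one or two more only if the job needs it, and the job is handed in when it is done.

```bash
ls; mkdir -p pics; python3 - <<'E'
from bench import env
import cv2,numpy as np
for n in("scene","side"):
    cv2.imwrite(f"pics/{n}0.png",env.snapshot(n)); p=env.camera_params(n); print(n,np.round(p["K"],1).tolist(),np.round(p["extrinsics"],3).tolist())
s=env.state();print(s["t"],s["tcp_pos"],np.round(s["ee_rot"],3),s["ft_force"],s["finger_gap"])
E
```

```text
pics
scene [[388.7, 0.0, 324.3], [0.0, 388.7, 193.9], [0.0, 0.0, 1.0]] [[-0.543, 0.839, -0.021, 287.825], [0.612, 0.379, -0.694, -288.055], [-0.575, -0.39, -0.72, 1535.714], [0.0, 0.0, 0.0, 1.0]]
side [[375.8, 0.0, 310.4], [0.0, 375.8, 200.4], [0.0, 0.0, 1.0]] [[0.999, -0.043, 0.018, -552.543], [-0.018, -0.704, -0.71, 59.11], [0.043, 0.709, -0.704, 947.762], [0.0, 0.0, 0.0, 1.0]]
0.1 [ 153.22332956 -554.02656037  403.90274255] [[ 0.964  0.267 -0.   ]
 [ 0.267 -0.964  0.002]
 [ 0.    -0.002 -1.   ]] [ 0.09225099  0.62618477 -0.25770418] 1.0019206682483146
```

View pics/scene0.png

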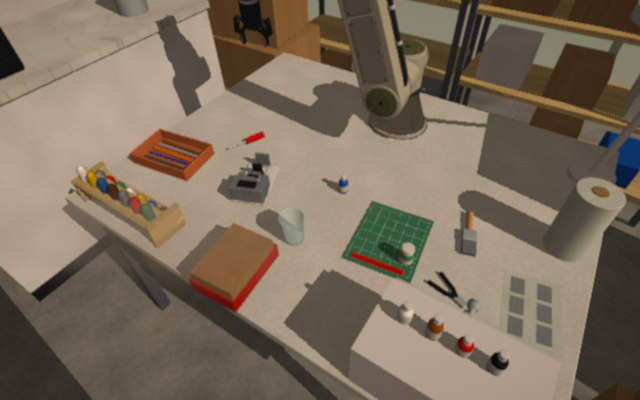

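View pics/side0.png

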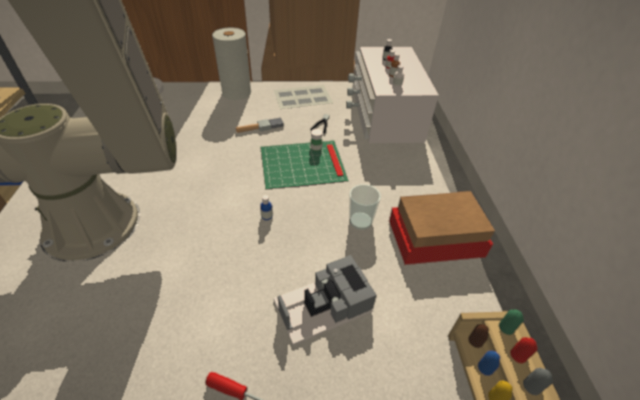

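The scene view shows the charger at about (252,180) and the mat at (390,240). In the side view the charger's thumb plate is at about (285,308), its head at (350,285), and the mat at (303,165), with its +x edge carrying the stick on the right. Next I'll get rough positions.

```bash
cat > h.py <<'E'
from bench import env
import cv2,numpy as np
def ray(P,uv,z):
    K,E=np.array(P["K"]),np.array(P["extrinsics"]);R,t=E[:3,:3],E[:3,3]
    c=-R.T@t; d=R.T@np.linalg.inv(K)@np.array([*uv,1.]); return c+d*(z-c[2])/d[2]
def proj(P,X):
    K,E=np.array(P["K"]),np.array(P["extrinsics"]); p=K@(E[:3,:3]@np.array(X,float)+E[:3,3]); return p[:2]/p[2]
E
python3 - <<'E'
from h import *
for n,pts in {"side":{"plate_top":(282,297,64),"head_top":(350,272,66),"cup":(363,208,40),"pot":(266,208,35)},"scene":{"plate_top":(262,156,64),"head_top":(250,184,66),"cup":(292,226,47),"pot":(343,184,35)}}.items():
    P=env.camera_params(n)
    for k,(u,v,z) in pts.items(): print(n,k,ray(P,(u,v),z).round())
    im=cv2.imread(f"pics/{n}0.png");h=cv2.cvtColor(im,cv2.COLOR_BGR2HSV)
    m=cv2.inRange(h,(65,80,30),(90,255,200));m=cv2.morphologyEx(m,cv2.MORPH_CLOSE,np.ones((9,9)))
    c=max(cv2.findContours(m,0,2)[0],key=cv2.contourArea)
    q=cv2.approxPolyDP(cv2.convexHull(c),8,True)[:,0]
    print(n,"mat",[ray(P,p,3)[:2].round().tolist() for p in q])
P=env.camera_params("wrist");print(np.round(P["K"],1).tolist());E=P["extrinsics"];R=E[:3,:3];s=env.state()
print("cam in tool",s["ee_rot"].T@(-R.T@E[:3,3]-s["tcp_pos"]), (s["ee_rot"].T@R.T).round(3).tolist())
E
```

```text
side plate_top [ 485. -262.   64.]
side head_top [ 625. -209.   66.]
side cup [685.  -1.  40.]
side pot [441.  10.  35.]
side mat [[640.0, 332.0], [662.0, 152.0], [434.0, 123.0], [414.0, 304.0]]
scene plate_top [ 500. -267.   64.]
scene head_top [ 626. -212.   66.]
scene cup [681. -11.  47.]
scene pot [447.  19.  35.]
scene mat [[448.0, 127.0], [419.0, 312.0], [641.0, 340.0], [666.0, 151.0]]
[[329.3, 0.0, 318.5], [0.0, 329.3, 199.6], [0.0, 0.0, 1.0]]
cam in tool [70.64718702  1.35032981 30.95730525] [[-0.0, -0.96, -0.279], [1.0, -0.001, 0.001], [-0.001, -0.279, 0.96]]
```

```bash
python3 -m jog '[{"translation":[26,22,-5],"turn":[0,0,6.8],"hand":-1},{"translation":[26,22,-5],"turn":[0,0,6.8],"hand":-1},{"translation":[26,22,-5],"turn":[0,0,6.8],"hand":-1},{"translation":[26,22,-5],"turn":[0,0,6.8],"hand":-1},{"translation":[26,22,-5],"turn":[0,0,6.8],"hand":-1},{"translation":[26,22,-5],"turn":[0,0,6.8],"hand":-1},{"translation":[26,22,-5],"turn":[0,0,6.8],"hand":-1},{"translation":[26,22,-5],"turn":[0,0,6.8],"hand":-1},{"translation":[26,22,-5],"turn":[0,0,6.8],"hand":-1},{"translation":[26,22,-5],"turn":[0,0,6.8],"hand":-1},{"translation":[26,22,-5],"turn":[0,0,6.8],"hand":-1},{"translation":[26,22,-5],"turn":[0,0,6.8],"hand":-1},{"translation":[26,22,-5],"turn":[0,0,6.8],"hand":-1},{"translation":[26,18,-5],"turn":[0,0,6.8],"hand":-1},{"translation":[0,0,0],"turn":[0,0,0],"hand":-1},{"translation":[0,0,0],"turn":[0,0,0],"hand":-1}]' 60
python3 - <<'E'
from h import *
import pickle
P=env.camera_params("wrist");im=env.snapshot("wrist");cv2.imwrite("pics/w1.png",im);pickle.dump(P,open("w1.pkl","wb"));print(env.state()["tcp_pos"],env.state()["joint_positions"])
E
```

```text
t: 1.43
tcp_pos: [518.0, -248.9, 333.7]
ee_rot: [[-0.355, 0.935, -0.002], [0.935, 0.355, 0.001], [0.001, -0.001, -1.0]]
ft_force: [-0.2, -0.3, -0.5]
finger_gap: 1.001
[ 517.30405618 -249.68161407  334.04784194] [-3.37655313e+01  1.95935538e+01 -5.06663533e+00  6.54279997e+01
 -2.24781866e-02  3.55627824e+01]
```

View pics/w1.png

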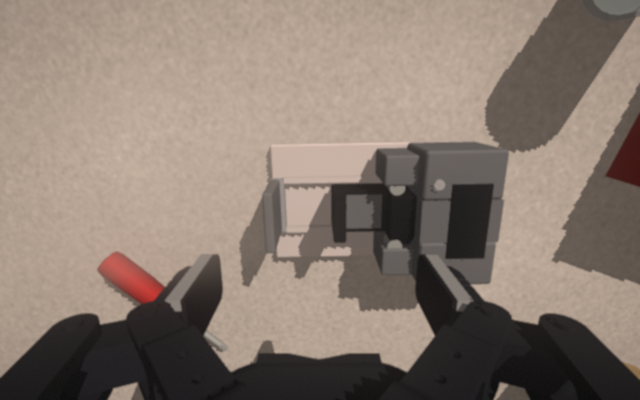

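The wrist view shows the charger nearly aligned with the image: plate at cols 265–285, rows 178–252; fin at about 332–345; head at 415–507. I'll enlarge it to pick edges.

```bash
python3 - <<'E'
import cv2
im=cv2.imread("pics/w1.png")[130:300,250:520]
cv2.imwrite("pics/w1c.png",cv2.resize(cv2.convertScaleAbs(im,alpha=1.5),(270*2+260,504),interpolation=cv2.INTER_CUBIC))
E
```

```text
(no output)
```

View pics/w1c.png

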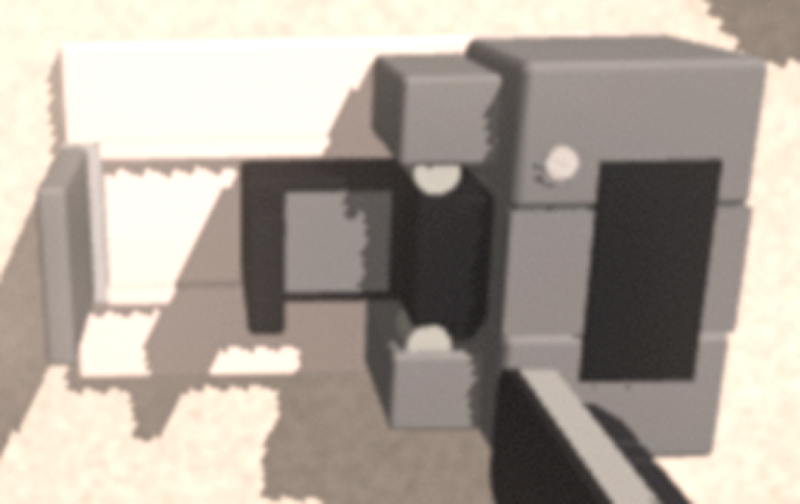

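```bash
python3 - <<'E'
from h import *
import pickle
P=pickle.load(open("w1.pkl","rb"));s=800/270
g=lambda u,v,z:ray(P,(250+u/s,130+v/s),z)[:2]
pa,pb=g(40,190,64),g(47,362,64); fa,fb=g(243,165,64),g(250,332,64)
h=[g(525,62,66),g(765,65,66),g(712,452,66)]
L=np.linalg.norm
print("plate",pa,pb,L(pb-pa),"fin",fa,fb,L(fa-fb),"head",h,L(h[1]-h[0]),L(h[2]-h[1]))
ang=lambda d:np.degrees(np.arctan2(d[1],d[0]))
print("yaw",ang(pa-pb)-90,ang(fa-fb)-90,ang(h[1]-h[0]),ang(h[1]-h[2])-90)
x=(h[1]-h[0])/L(h[1]-h[0])
print("plate-fin(54)",x@((fa+fb)/2-(pa+pb)/2),"plate-head back (182)",x@((h[1]+h[2])/2-(pa+pb)/2))
E
```

```text
plate [ 476.95621483 -259.43140059] [ 493.52969878 -304.14519321] 47.6865140329708 fin [ 522.73496095 -235.09020488] [ 541.10326049 -276.81867474] 45.59231980413353 head [array([ 577.01164856, -186.50316369]), array([ 631.7806112 , -166.51032243]), array([ 671.61650059, -264.3089912 ])] 58.30397045801047 105.60055727622525
yaw 20.337581320067486 23.758435348412775 20.054085258171188 22.162319672640407
plate-fin(54) 52.704759383300285 plate-head back (182) 179.12498962627282
```

```bash
python3 - <<'E'
from h import *
im=[]
c,s_=np.cos(np.radians(21.3)),np.sin(np.radians(21.3)); X=np.array([c,s_]);Y=np.array([-s_,c])
O=np.array([485.2,-281.8])+92*X; print("origin",O)
for n,(x0,y0) in {"side":(250,230),"scene":(200,120)}.items():
    P=env.camera_params(n); I=cv2.resize(cv2.imread(f"pics/{n}0.png")[y0:y0+120,x0:x0+150],None,fx=4,fy=4,interpolation=cv2.INTER_CUBIC) if n=="scene" else cv2.resize(cv2.imread(f"pics/{n}0.png")[y0:y0+120,x0:x0+150],None,fx=4,fy=4,interpolation=cv2.INTER_CUBIC)
    for x,y,z in [(-92,-25,64),(-92,25,64),(90,-55,66),(90,55,66),(29,55,66),(29,-55,66),(-38,-17,64),(-38,17,64),(-92,-55,0)]:
        p=(proj(P,[*(O+x*X+y*Y),z])-[x0,y0])*4
        cv2.circle(I,tuple(int(v) for v in p),4,(0,0,255),1)
    im.append(I)
v=np.hstack(im);cv2.imwrite("pics/chk.png",cv2.resize(v,(800,320)))
E
```

```text
origin [ 570.91559294 -248.3808868 ]
```

View pics/chk.png

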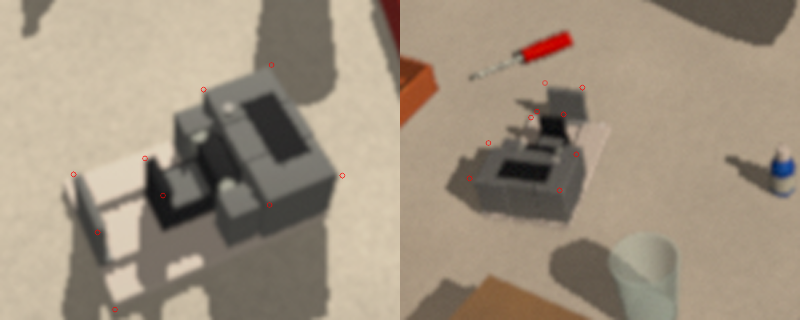

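The side-view overlay agrees to about 3 mm and the scene view to about 5 mm. The squeeze centre is at about (515,-268). I'll move above it and look again.

```bash
python3 -m jog '[{"translation":[-1,-9,-30],"turn":[0,0,0.3],"hand":-1},{"translation":[-1,-9,-30],"turn":[0,0,0.2],"hand":-1},{"translation":[0,0,-24],"turn":[0,0,0],"hand":-1},{"translation":[0,0,0],"turn":[0,0,0],"hand":-1},{"translation":[0,0,0],"turn":[0,0,0],"hand":-1}]' 60
python3 - <<'E'
from h import *
import pickle
P=env.camera_params("wrist");im=env.snapshot("wrist");cv2.imwrite("pics/w2.png",im);pickle.dump(P,open("w2.pkl","wb"));s=env.state();print(s["tcp_pos"],s["ee_rot"].round(3).tolist(),s["t"])
cv2.imwrite("pics/w2b.png",cv2.convertScaleAbs(im,alpha=1.6,beta=10))
E
```

```text
t: 1.9
tcp_pos: [513.7, -268.8, 249.9]
ee_rot: [[-0.358, 0.934, -0.003], [0.934, 0.358, 0.002], [0.003, -0.002, -1.0]]
ft_force: [-0.1, 0.9, 0.2]
finger_gap: 1.003
[ 514.60791212 -269.04539709  251.48528357] [[-0.359, 0.933, -0.0], [0.933, 0.359, 0.0], [0.0, -0.0, -1.0]] 1.95
```

View pics/w2b.png

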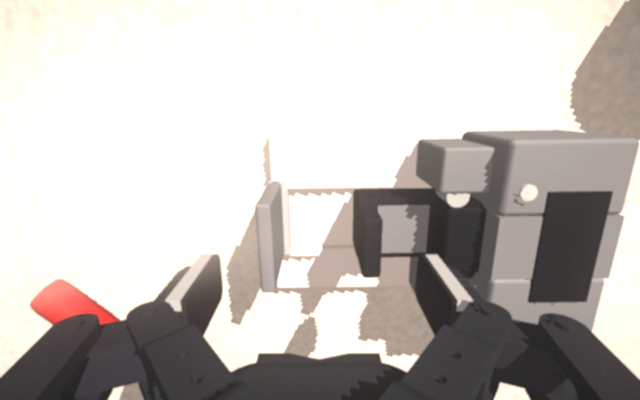

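```bash
python3 - <<'E'
from h import *
import pickle
P=pickle.load(open("w2.pkl","rb"));T=np.array([514.6,-269.0]);tx=np.array([-.359,.933]);ty=np.array([.933,.359])
for k,u,v,z in [("plate far",258,207,64),("plate near",263,290,64),("plate in near",276,288,64),("fin near out",362,275,64),("fin near in",380,275,64),("fin far in",382,210,64),("head -x far",514,140,66),("head +x far",637,140,66),("red handle",60,300,10),("Ltip",218,257,90),("Rtip",428,257,90)]:
    q=ray(P,(u,v),z)[:2];print(k,q.round(1),"tool x,y",((q-T)@tx).round(1),((q-T)@ty).round(1))
print(proj(P,[514.6,-269,64]))
E
```

```text
plate far [ 477.2 -260. ] tool x,y 21.9 -31.6
plate near [ 494.1 -303.2] tool x,y -24.5 -31.4
plate in near [ 500.2 -299.5] tool x,y -23.3 -24.4
fin near out [ 539.9 -276. ] tool x,y -15.6 21.1
fin near in [ 548.7 -272.6] tool x,y -15.6 30.5
fin far in [ 535.  -239.4] tool x,y 20.2 29.7
head -x far [ 577.3 -186.3] tool x,y 54.7 88.2
head +x far [ 630.1 -166.1] tool x,y 54.6 144.7
red handle [ 361.3 -398.4] tool x,y -65.7 -189.5
Ltip [ 469.9 -278.1] tool x,y 7.5 -45.0
Rtip [ 554.2 -245.8] tool x,y 7.4 45.3
[321.9743688  247.66397522]
```

The centring is good: plate face at -31.5 mm and fin far face at +30.5 mm in tool y. I'll descend, then squeeze the fin toward the plate while shifting slightly toward -x.

```bash
python3 -m jog '[{"translation":[0,0,-20],"turn":[0,0,0],"hand":-1},{"translation":[0,0,-17],"turn":[0,0,0],"hand":-1},{"translation":[0,0,0],"turn":[0,0,0],"hand":-1},{"translation":[0,0,0],"turn":[0,0,0],"hand":-1},{"translation":[0,0,0],"turn":[0,0,0],"hand":-0.4},{"translation":[0,0,0],"turn":[0,0,0],"hand":-0.4},{"translation":[0,0,0],"turn":[0,0,0],"hand":-0.4},{"translation":[0,0,0],"turn":[0,0,0],"hand":-0.4}]' 60
python3 -m jog '[{"translation":[-1,-0.4,0],"turn":[0,0,0],"hand":-0.25},{"translation":[-1,-0.4,0],"turn":[0,0,0],"hand":-0.15},{"translation":[-1,-0.4,0],"turn":[0,0,0],"hand":-0.1},{"translation":[-1,-0.4,0],"turn":[0,0,0],"hand":-0.1},{"translation":[-1,-0.4,0],"turn":[0,0,0],"hand":-0.1},{"translation":[0,0,0],"turn":[0,0,0],"hand":-0.1}]' 60
python3 - <<'E'
from h import *
cv2.imwrite("pics/w3.png",cv2.convertScaleAbs(env.snapshot("wrist"),alpha=1.6,beta=10))
E
```

```text
t: 2.62
tcp_pos: [515.2, -269.0, 216.2]
ee_rot: [[-0.361, 0.933, 0.001], [0.933, 0.361, -0.003], [-0.003, -0.0, -1.0]]
ft_force: [-5.7, -1.2, 8.4]
finger_gap: 0.703
t: 3.12
tcp_pos: [510.3, -270.2, 213.7]
ee_rot: [[-0.361, 0.933, 0.0], [0.933, 0.361, 0.0], [0.0, 0.0, -1.0]]
ft_force: [-0.3, 0.0, 0.2]
finger_gap: 0.552
```

View pics/w3.png

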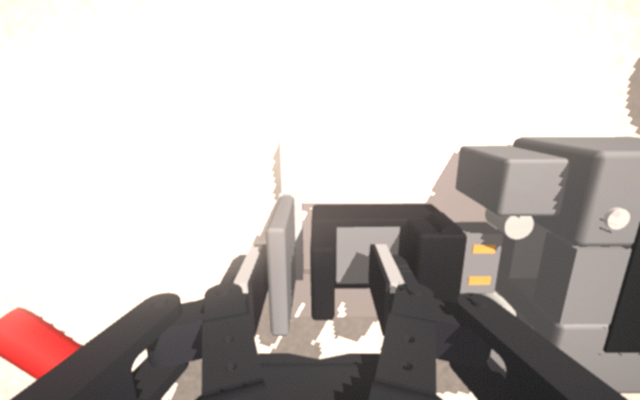

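The pack has popped out: the fin is next to the plate, and the nose with its yellow contacts (480,265) is clear of the socket mouth (540). I'll measure the new positions.

```bash
python3 - <<'E'
from h import *
P=env.camera_params("wrist");s=env.state();T=s["tcp_pos"][:2];R=s["ee_rot"];print(s["tcp_pos"],s["ft_force"],s["t"])
for k,u,v,z in [("plate near out",272,331,64),("plate near in",287,330,64),("plate far out",270,238,64),("fin near out",312,318,64),("fin near in",333,316,64),("raised near-in",464,290,56),("raised far -x",403,228,56),("raised far +x",462,233,56),("head -x far",567,155,66)]:
    q=ray(P,(u,v),z)[:2];print(k,q.round(1),((q-T)@R[:2,0]).round(1),((q-T)@R[:2,1]).round(1))
E
```

```text
[ 510.30505736 -270.151944    213.61290199] [0.2490458  0.7800179  0.30161764] 3.1667
plate near out [ 499.6 -298.9] -23.0 -20.4
plate near in [ 505.4 -296.2] -22.5 -14.0
plate far out [ 485.  -258.8] 19.7 -19.5
fin near out [ 513.1 -286.8] -16.6 -3.4
fin near in [ 521.  -282.7] -15.6 5.4
raised near-in [ 571.9 -255.2] -8.3 62.9
raised far -x [ 534.7 -238.5] 20.7 34.2
raised far +x [ 558.4 -231.7] 18.5 58.7
head -x far [ 573.3 -189.7] 52.3 87.8
```

```bash
python3 -m jog '[{"translation":[0,0,15],"turn":[0,0,0],"hand":-0.1},{"translation":[0,0,30],"turn":[0,0,0],"hand":-0.1},{"translation":[2,1,0],"turn":[0,0,6.9],"hand":-1},{"translation":[2,1,0],"turn":[0,0,6.9],"hand":-1},{"translation":[2,1,0],"turn":[0,0,6.9],"hand":-1},{"translation":[2,1,0],"turn":[0,0,6.9],"hand":-1},{"translation":[2,1,0],"turn":[0,0,6.9],"hand":-1},{"translation":[2,1,0],"turn":[0,0,6.9],"hand":-1},{"translation":[2,1,0],"turn":[0,0,6.9],"hand":-1},{"translation":[2,1,0],"turn":[0,0,6.9],"hand":-1},{"translation":[2,0.5,0],"turn":[0,0,6.9],"hand":-1},{"translation":[2,0,0],"turn":[0,0,6.9],"hand":-1},{"translation":[1,0,0],"turn":[0,0,6.9],"hand":-1},{"translation":[1,0,0],"turn":[0,0,7],"hand":-1},{"translation":[0,0,0],"turn":[0,0,7],"hand":-1},{"translation":[0,0,0],"turn":[0,0,0],"hand":-1},{"translation":[0,0,0],"turn":[0,0,0],"hand":-1}]' 60
python3 - <<'E'
from h import *
import pickle
P=env.camera_params("wrist");s=env.state();pickle.dump((P,s),open("w4.pkl","wb"))
cv2.imwrite("pics/w4.png",cv2.convertScaleAbs(env.snapshot("wrist"),alpha=1.6,beta=10));print(s["tcp_pos"])
E
```

```text
t: 4.58
tcp_pos: [532.3, -261.6, 258.6]
ee_rot: [[-0.934, -0.356, -0.0], [-0.356, 0.934, 0.0], [-0.0, 0.0, -1.0]]
ft_force: [-0.2, 0.1, -0.2]
finger_gap: 0.996
[ 532.33959733 -261.62400754  258.59022213]
```

View pics/w4.png

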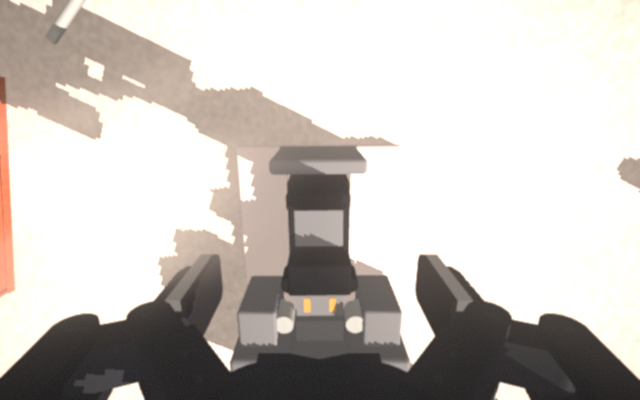

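```bash
python3 - <<'E'
from h import *
import pickle
P,s=pickle.load(open("w4.pkl","rb"));T=s["tcp_pos"];R=s["ee_rot"]
print(proj(P,[T[0],T[1],36]))
for k,u,v,z in [("fin/body edge",319,210,36),("body/raised edge",319,248,36),("raised far top(-x)",319,264,56),("raised top +x",319,294,56),("body L",291,235,36),("body R",349,235,36),("fin top +x",319,208,64),("fin top -x",319,176,64),("hous L out",240,320,56),("hous R out",399,320,56)]:
    q=ray(P,(u,v),z)[:2];print(k,q.round(1),((q-T[:2])@R[:2,0]).round(1),((q-T[:2])@R[:2,1]).round(1))
E
```

```text
[320.75694982 224.06791662]
fin/body edge [ 524.2 -265.9] 9.2 -1.1
body/raised edge [ 547.8 -256.9] -16.2 -1.1
raised far top(-x) [ 548.6 -256.6] -17.0 -1.1
raised top +x [ 567.  -249.6] -36.7 -1.1
body L [ 545.8 -276.4] -7.3 -18.6
body R [ 532.9 -242.5] -7.3 17.7
fin top +x [ 514.5 -269.6] 19.5 -1.1
fin top -x [ 498.6 -275.7] 36.5 -1.1
hous L out [ 600.9 -288.1] -54.7 -49.2
hous R out [ 566.5 -197.7] -54.7 47.6
```

The tool is at pack x ≈ -4.5 mm and centred in y. I'll descend and grip the body.

```bash
python3 -m jog '[{"translation":[0,-1,-25],"turn":[0,0,0],"hand":-1},{"translation":[0,0,-25],"turn":[0,0,0],"hand":-1},{"translation":[0,0,-17],"turn":[0,0,0],"hand":-1},{"translation":[0,0,0],"turn":[0,0,0],"hand":-1},{"translation":[0,0,0],"turn":[0,0,0],"hand":-0.3},{"translation":[0,0,0],"turn":[0,0,0],"hand":0.1},{"translation":[0,0,0],"turn":[0,0,0],"hand":1},{"translation":[0,0,0],"turn":[0,0,0],"hand":1},{"translation":[0,0,0],"turn":[0,0,0],"hand":1},{"translation":[0,0,0],"turn":[0,0,0],"hand":1}]' 35
python3 -m jog '[{"translation":[-0.5,-0.2,5],"turn":[0,0,0],"hand":1},{"translation":[-0.5,-0.2,10],"turn":[0,0,0],"hand":1},{"translation":[0,0,20],"turn":[0,0,0],"hand":1},{"translation":[0,0,20],"turn":[0,0,0],"hand":1},{"translation":[0,0,0],"turn":[0,0,0],"hand":1}]'
python3 - <<'E'
from h import *
cv2.imwrite("pics/w5.png",cv2.convertScaleAbs(env.snapshot("wrist"),alpha=1.6,beta=10))
E
```

```text
t: 5.47
tcp_pos: [532.8, -263.0, 193.3]
ee_rot: [[-0.933, -0.359, 0.002], [-0.359, 0.933, -0.001], [-0.002, -0.002, -1.0]]
ft_force: [-0.6, 1.0, 7.2]
finger_gap: 0.438
t: 5.88
tcp_pos: [532.5, -264.0, 251.2]
ee_rot: [[-0.933, -0.359, 0.005], [-0.359, 0.933, -0.004], [-0.004, -0.005, -1.0]]
ft_force: [0.8, 0.2, -1.4]
finger_gap: 0.436
```

View pics/w5.png

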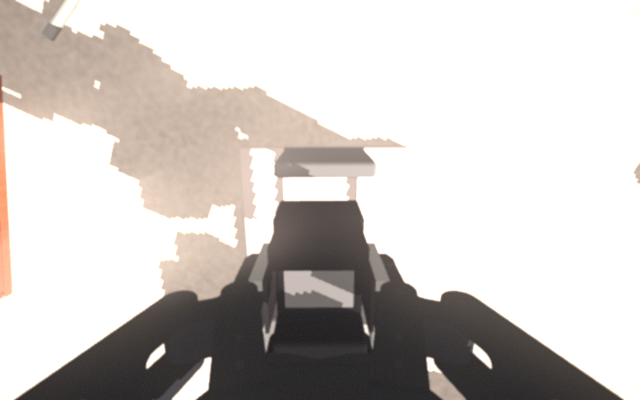

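The pack is lifted level, and the charger stayed put with its plate visible at (325,160). I'll carry it high over to the clear part of the mat.

```bash
python3 -m jog '[{"translation":[0,0,35],"turn":[0,0,0],"hand":1},{"translation":[0,5,35],"turn":[0,0,0],"hand":1},{"translation":[-2,20,0],"turn":[0,0,0],"hand":1},{"translation":[-4,33,0],"turn":[0,0,0],"hand":1},{"translation":[-4,33,0],"turn":[0,0,0],"hand":1},{"translation":[-4,33,0],"turn":[0,0,0],"hand":1},{"translation":[-4,33,0],"turn":[0,0,0],"hand":1},{"translation":[-4,33,0],"turn":[0,0,0],"hand":1},{"translation":[-4,33,0],"turn":[0,0,0],"hand":1},{"translation":[-4,33,0],"turn":[0,0,0],"hand":1},{"translation":[-4,33,0],"turn":[0,0,0],"hand":1},{"translation":[-4,33,0],"turn":[0,0,0],"hand":1},{"translation":[-4,33,0],"turn":[0,0,0],"hand":1},{"translation":[-4,33,0],"turn":[0,0,0],"hand":1},{"translation":[-4,33,0],"turn":[0,0,0],"hand":1},{"translation":[-3,30,-10],"turn":[0,0,0],"hand":1},{"translation":[0,15,-20],"turn":[0,0,0],"hand":1},{"translation":[0,0,-20],"turn":[0,0,0],"hand":1},{"translation":[0,0,0],"turn":[0,0,0],"hand":1},{"translation":[0,0,0],"turn":[0,0,0],"hand":1}]'
python3 - <<'E'
from h import *
s=env.state();print(s["tcp_pos"],s["ft_force"])
a=env.snapshot("side")[90:330,230:400];b=env.snapshot("wrist")
cv2.imwrite("pics/p6.png",np.hstack([cv2.resize(a,(340,480)),cv2.resize(b,(460,480))]))
E
```

```text
t: 7.6
tcp_pos: [477.1, 202.7, 265.1]
ee_rot: [[-0.933, -0.36, -0.004], [-0.36, 0.933, -0.001], [0.005, 0.0, -1.0]]
ft_force: [-0.1, 0.1, -1.6]
finger_gap: 0.437
[477.0637718  202.7494767  265.11656922] [-0.07980883  0.0537788  -1.60153208]
```

View pics/p6.png

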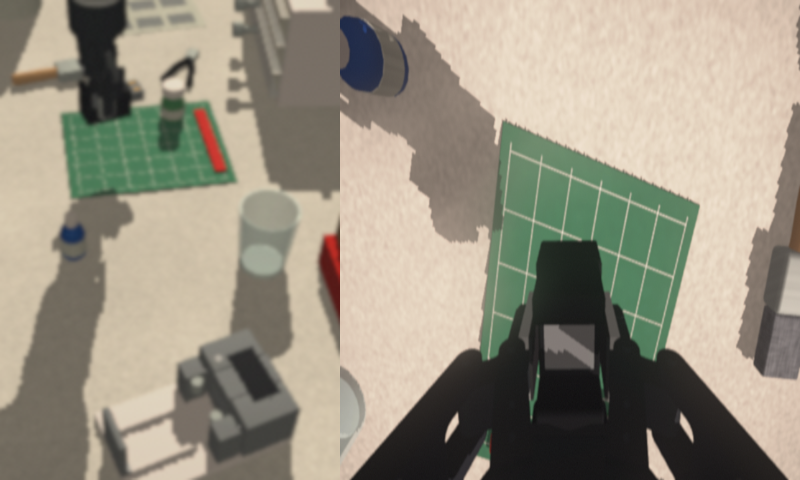

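Charger in place, pack held over the mat's clear half with the jar to the right. Now lowering gently.

```bash
python3 -m jog '[{"translation":[1,0,-20],"turn":[0,0,0],"hand":1},{"translation":[1,0,-20],"turn":[0,0,0],"hand":1},{"translation":[0,0,-15],"turn":[0,0,0],"hand":1},{"translation":[0,0,-10],"turn":[0,0,0],"hand":1},{"translation":[0,0,-6],"turn":[0,0,0],"hand":1},{"translation":[0,0,-3],"turn":[0,0,0],"hand":1},{"translation":[0,0,-2],"turn":[0,0,0],"hand":1},{"translation":[0,0,0],"turn":[0,0,0],"hand":1},{"translation":[0,0,0],"turn":[0,0,0],"hand":1}]'
python3 -m jog '[{"translation":[0,0,-1],"turn":[0,0,0],"hand":1},{"translation":[0,0,-1],"turn":[0,0,0],"hand":1},{"translation":[0,0,-1],"turn":[0,0,0],"hand":1},{"translation":[0,0,0],"turn":[0,0,0],"hand":1}]'
```

```text
t: 8.45
tcp_pos: [480.7, 202.9, 191.5]
ee_rot: [[-0.933, -0.359, 0.001], [-0.359, 0.933, 0.0], [-0.001, -0.0, -1.0]]
ft_force: [1.0, 0.3, -1.8]
finger_gap: 0.43
t: 8.78
tcp_pos: [480.2, 202.9, 187.7]
ee_rot: [[-0.933, -0.359, -0.0], [-0.359, 0.933, 0.0], [0.0, 0.0, -1.0]]
ft_force: [0.7, -0.2, -1.4]
finger_gap: 0.432
```

```bash
for i in 1 2 3; do python3 -m jog '[{"translation":[0,0,-1],"turn":[0,0,0],"hand":1},{"translation":[0,0,0],"turn":[0,0,0],"hand":1}]' | egrep 'tcp|ft'; done
```

```text
tcp_pos: [480.2, 202.9, 186.6]
ft_force: [0.2, 0.6, -2.2]
tcp_pos: [480.2, 202.9, 186.3]
ft_force: [-1.0, -0.7, 4.3]
tcp_pos: [480.2, 202.9, 186.2]
ft_force: [-4.4, -1.2, 12.5]
```

Contact came at TCP z ≈ 186, as predicted. I'll relieve the force, open, and retreat.

```bash
python3 -m jog '[{"translation":[0,0,1.5],"turn":[0,0,0],"hand":1},{"translation":[0,0,0],"turn":[0,0,0],"hand":0},{"translation":[0,0,0],"turn":[0,0,0],"hand":-0.5},{"translation":[0,0,0],"turn":[0,0,0],"hand":-1},{"translation":[0,0,0],"turn":[0,0,0],"hand":-1},{"translation":[0,0,0],"turn":[0,0,0],"hand":-1},{"translation":[0,0,10],"turn":[0,0,0],"hand":-1},{"translation":[0,0,25],"turn":[0,0,0],"hand":-1},{"translation":[0,0,35],"turn":[0,0,0],"hand":-1},{"translation":[0,0,35],"turn":[0,0,0],"hand":-1},{"translation":[0,0,0],"turn":[0,0,0],"hand":-1},{"translation":[0,0,0],"turn":[0,0,0],"hand":-1}]'
python3 - <<'E'
from h import *
P=env.camera_params("side");s=env.state();print(s["ft_force"])
a=env.snapshot("side")[90:330,230:400];b=env.snapshot("wrist")
cv2.imwrite("pics/p7.png",np.hstack([cv2.resize(a,(340,480)),cv2.resize(b,(460,480))]))
import pickle;pickle.dump(env.camera_params("wrist"),open("w7.pkl","wb"))
E
```

```text
t: 10.28
tcp_pos: [481.4, 203.2, 294.3]
ee_rot: [[-0.933, -0.359, 0.006], [-0.359, 0.933, 0.002], [-0.006, -0.001, -1.0]]
ft_force: [-0.6, -0.1, 0.3]
finger_gap: 0.997
[-0.57192676 -0.09370377  0.29681377]
```

View pics/p7.png

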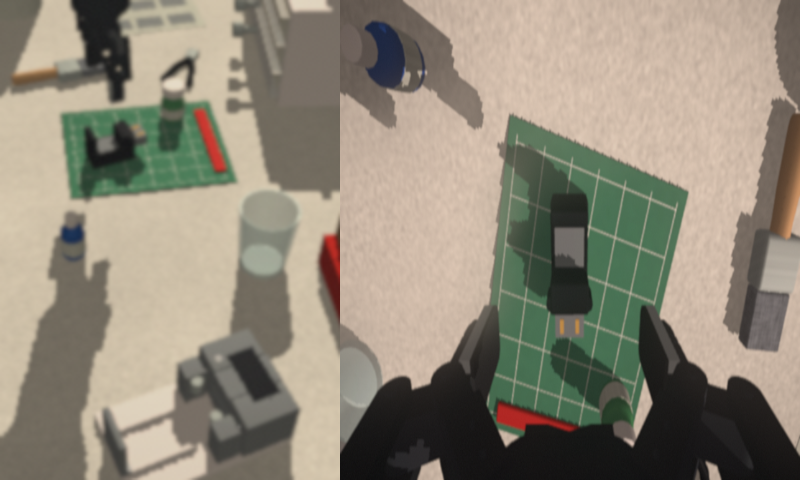

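```bash
python3 - <<'E'
from h import *
P=env.camera_params("side");b=env.snapshot("side");a=cv2.imread("pics/side0.png")
t=a[255:325,315:380];r=cv2.matchTemplate(b,t,cv2.TM_CCOEFF_NORMED);_,m,_,l=cv2.minMaxLoc(r)
print("head shift px",l[0]-315,l[1]-255,m,"mm",ray(P,(350+l[0]-315,272+l[1]-255),66)-ray(P,(350,272),66))
s=env.state();print(s["t"],s["ft_force"],s["qd"].round(2) if hasattr(s["qd"],"round") else s["qd"])
env.finish_job()
E
```

```text
head shift px 3 -2 0.8712695240974426 mm [6.85038091 4.75869149 0.        ]
10.4333 [-0.56671364 -0.27833983 -0.16665574] [-0.01  0.77 -0.69 -0.18  0.02  0.04]
the job is handed in; nothing more can be done
```

The battery is out of the charger and lying on the clear -x half of the mat, underside down and fin up, and the job is handed in. I squeezed the fin against the charger's thumb plate so the charger took almost no net pull. Then I gripped the pack by its body, carried it over and set it down. It touched the mat at about the height I expected, and I raised the gripper clear.

**Last checks:**
- **Pack:** it lies flat and upright, with its origin at about (-60, -20) mm in the mat frame, well inside the limits. That position is from the gripper's release point, not measured again in the picture.
- **Charger:** its head moved about 8 mm, judged by matching the before and after side pictures to whole pixels. That is within the 30 mm limit.
- **Bystanders:** none looked moved in the last side and wrist pictures. I judged this by eye, and the screwdriver was not in those last pictures.
- **Robot:** the gripper is clear of everything, and the wrist force is about zero. The clock read 10.4 s when I handed in.

**What disagreed or stood out:**
- **Camera views:** the scene view differed from the wrist view by about 5 mm on the charger's position. The wrist view proved good enough to grasp by.
- **Charger shift after the squeeze:** the wrist picture gave two readings, +7 mm at the plate and about -5 mm at the head corner. I put this down to my pixel picks; the later side match agrees with the plate.
- **Pulling out:** the pack slid out about 37 mm when the detent let go, more than the 22 mm needed.
- **Setting down:** I pressed on the mat with about 12 N for a moment before easing off and letting go.

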